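# Slide the printed frame out over the edge of the foam block for filing

### The job

The grey frame on the cream foam block is to have its far end filed: push it gently with the fingertips across the block, away from the robot, until that end sticks out 30 mm past the block's far long edge, square to the edge, and leave it lying there. Only slide it: do not lift, carry or tip it, and leave the other things on the table where they are.

Things in the scene. Friction and masses are not known exactly. Their poses are not given: they have to be found in the camera images.
- block: Cream tooling-foam block, 131 mm deep (its x) by 262 mm long (its y) by 27 mm high, stuck to the table and immovable. Origin at the centre of its underside; its x axis points away from the robot (turned up to 0.25 rad either way), across the block to the far long edge; z up, flat top at z = 0.027. Its far right corner is cut off (about 30 mm).
- block_edge (a point): Middle of the top far long edge of the block, 65.5 mm along the block's x from its centre and 27 mm above the table; axes as the block's.
- frame: Loose grey printed frame, 90 mm long (its y), 62 mm wide (its x), 9 mm thick, 60 g, bars 5 to 6 mm wide round an open middle, corners rounded. Lies flat on the block, long way across it (up to 0.25 rad off square), 10 to 30 mm of block top left before and behind it. Origin: centre of its underside; -y points to the far edge, z up. Friction about 0.6; tips off if over half overhangs.
- frame_lead (a point): Middle of the outer face of the frame's far short end, the end that is to overhang: 45 mm along the frame's -y from its centre, half-way up its thickness. The near short end, which can be pushed, is 90 mm behind it.
- side_snips: Bystander: small loose snips with red grips, 108 x 43 x 11 mm, flat on the table off the right end of the block. Origin at the centre of the underside.
- sanding_block_2: Bystander: loose grey sanding block, 62 x 98 x 24 mm, on the left. Origin at the centre of the underside.
- glazed_pot: Bystander: loose brown pot, 58 mm across, 51 mm high, on the left. Origin at the centre of the underside.
- paint_pot_1: Bystander: loose red paint pot, 36 mm across, 43 mm high, on the right. Origin at the centre of the underside.
- paint_pot_2: Bystander: loose white paint pot, 36 mm across, 43 mm high, on the right. Origin at the centre of the underside.
- paint_pot_3: Bystander: loose blue paint pot, 36 mm across, 43 mm high, on the right. Origin at the centre of the underside.
- putty_tin: Bystander: loose yellow tin, 66 mm across, 38 mm high, far right. Origin at the centre of the underside.

How it is judged:
By the outcome, as a careful person would: the job done as asked, in the order asked, and still so for the second after the job is handed in, with the robot touching nothing.
It also fails if it takes over 38 s, if anything falls off the work surface, if the arm or the gripper's body presses on something with over 40 N, if the wrist force passes 120 N, or if a joint passes its speed limit or range.

### The arm

A 6-joint arm with a two-finger parallel gripper is mounted at the origin on the work surface; the furniture and walls round the work are solid. World frame = base frame: x ahead of the robot, y to its left, z up, the work surface at z = 0. Lengths are in mm, angles in rad, forces in N, time in s.
With the tool pointing down it reaches from about 350 to 875 mm from the base axis. Payload 4.2 kg.
Tool frame: the origin (TCP) lies between the finger pads; the fingertips stand 14 mm ahead of it and the grasp point (between the pads) lies 5 mm behind it; z points along the fingers, y is the line along which they close (so a half turn about z gives the same grasp; the last joint's range is limited). The gripper opens to 85 mm and grips with 20 to 120 N. Pads are 22 mm wide; open, the fingers measure 114 mm over their backs; the gripper's body (76 mm by 85 mm) begins 54 mm behind the grasp point. The pads swing forward as they close: fully open they stand 13 mm farther back than shut.
Start: joints at [1.608, 0.385, 0.008, 0, -1.194, -0.259], TCP at [137.46, 609.675, 245.312] pointing down, gripper open.
Joint ranges: [-3.14, 3.14], [-1.21, 2.06], [-1.07, 1.41], [-3.16, 2.05], [-2.99, -0.16], [-3.1, 3.1]. Speed limits (rad/s): [2.79, 2.79, 3.14, 3.14, 3.14, 3.14].

### API

Orientations are given as a unit quaternion [x, y, z, w].
In Python, from bench import * gives the robot as it stands.
- The arm moves only by the tool carry_out, never from a script. Its argument "motion" is a list of rows, each a list of 7 numbers: the turn, a rotation vector about the tool's x, y, z in rad, then the shift along the tool's x, y, z in mm, then the opening, from -1 (shut) to 1 (fully open), so that 0 is half open. A call has 1 to 5 rows; each row is the pose to reach, as a shift and turn from the pose commanded when the call began, along the tool's axes at that moment; what a row does not reach only later rows make up. A row lasts 1/8 s, in which the tool goes at most 62.5 mm and 10.7 degrees, less where a joint would pass 70% of its speed; a pose out of reach is approached as far as the arm can. A call with a gripper value outside its range is refused whole. The fingers move at their own pace and stop on an object; the grip force is fixed at half the most. Time passes only in rows, so rows that repeat a pose let the fingers close. It gives the time, the measured TCP pose, the force, the opening and the grip force at its end, in the units of the state.
- read_state(): the state, without advancing time (a new reading comes with each control period).
- get_image(name): name is "side" or "top" or "wrist"; returns a dict with "color" (384x512x3 uint8, blue, green, red), "mtx" (3x3 intrinsics, pixels), "position" and "orientation" of the camera in the world. Camera axes: x right, y down, z forward; pixel columns grow to the right and rows downward; lengths in mm; the calibration is good to about 2 mm. A picture is of the moment at which its call begins. There is no depth.
- job_done(): hands the job in; it is judged then, once.
The state is a dict: "clock": time; "joints": joint angles; "joint_vel": joint speeds; "joint_efforts": joint torques, N m; "position": TCP position; "ee_rot": TCP orientation; "contact_force": force on the tool from outside, world axes, zero at the start; "wrist_torque": the same for the moment, N m; "gripper_width": finger opening in mm; "grasp_force": force on a finger pad.
Only numpy, scipy, OpenCV 4.12 (cv2) and the standard library are available. Lean on these libraries where they do the work, as an engineer would, in place of code of your own. Each camera call takes 0.05 s, during which the arm holds its last target. There are 200 camera calls.

## Working session

There is one attempt and no reset: what is moved stays moved. The work goes in short steps, Python scripts to look and compute and a tool call to move; the robot and the scene stay as the last step left them, time stands still between calls to the robot, and variables do not carry over. Pictures are saved under pics/ and viewed, at most 10 in all, crops included, and the job is handed in when it is done.

Besides the shell and the picture viewer there is one more tool, called after ">>>" by a JSON object that holds its "fn" and its "kwargs". carry_out: Moves the arm, as the interface text tells. Its arguments: {"type":"object","properties":{"motion":{"type":"array"}},"required":["motion"]}

```bash
mkdir -p pics; cat > h.py <<'E'
from bench import *
import numpy as np, cv2
from scipy.spatial.transform import Rotation as R
def snap(n,f):
    d=get_image(n); cv2.imwrite(f'pics/{f}.png',d['color']); np.savez(f'pics/{f}.npz',**{k:d[k] for k in('mtx','position','orientation')}); return d
def px2w(f,uv,z):
    d=np.load(f'pics/{f}.npz'); r=np.c_[np.array(uv,float),np.ones(len(uv))]@np.linalg.inv(d['mtx']).T@R.from_quat(d['orientation']).as_matrix().T
    p=d['position']; return p+r*((z-p[2])/r[:,2])[:,None]
E
python3 - <<'E'
from h import *
d=snap('top','t0'); d2=snap('side','s0')
im=np.hstack([d['color'],d2['color']]); cv2.imwrite('pics/both.png',cv2.resize(im,(800,300)))
cv2.imwrite('pics/t0b.png',cv2.resize(d['color'],(800,600),interpolation=cv2.INTER_CUBIC))
s=read_state(); print(s, d['position'],d2['position'])
E
```

```text
{'clock': 0.1, 'joints': array([ 1.60759726e+00,  3.85517042e-01,  6.76628810e-03, -4.04735267e-04,
       -1.19397495e+00, -2.58561336e-01]), 'joint_vel': array([-1.50922015e-03, -2.96152212e-03,  2.13573984e-03,  1.64797137e-03,
       -2.43436425e-06,  8.18155849e-05]), 'joint_efforts': array([-4.63018459e-04, -3.93318522e+01,  1.88931853e+01,  4.19790477e+00,
       -2.52208127e-03,  9.16974017e-07]), 'position': array([137.37122794, 609.22538215, 244.31433872]), 'ee_rot': array([ 9.93850343e-01, -1.10727273e-01, -4.41008148e-05,  9.81866207e-04]), 'contact_force': array([-0.07958377, -0.69625242, -0.10236478]), 'wrist_torque': array([ 0.03014357,  0.02234754, -0.00835814]), 'grasp_force': 0.0, 'gripper_width': 85.3801116607375} [ 394.16205683   57.97287374 1488.39793315] [ 495.67271037 -810.54996619  877.27352175]
```

View pics/t0b.png

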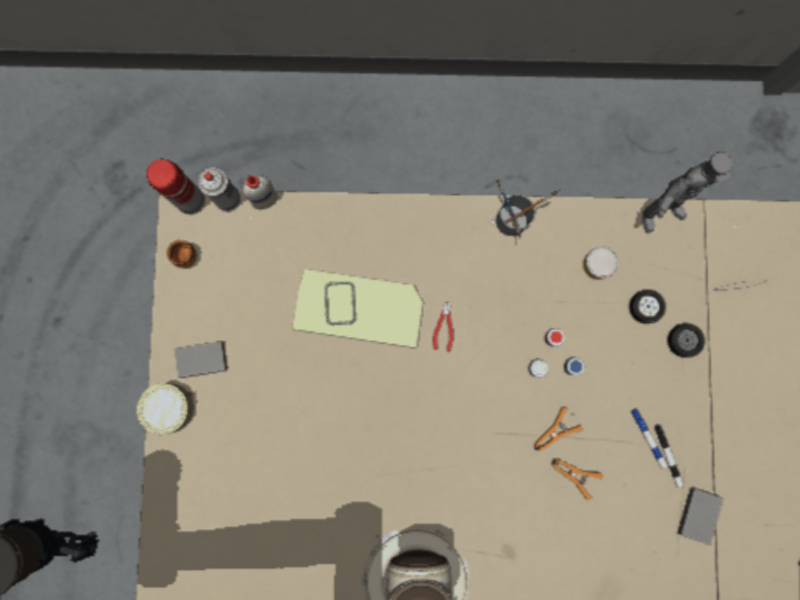

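The top view shows the block at about (360,308) in the 800 px image, with the frame on it at (340,303). The arm is off to the left, and the snips are at (443,328). I'll enlarge the area around the block.

```bash
python3 - <<'E'
from h import *
im=cv2.imread('pics/t0.png'); c=im[165:229,183:275]; cv2.imwrite('pics/c0.png',cv2.resize(c,None,fx=8,fy=8,interpolation=cv2.INTER_CUBIC))
E
```

```text
(no output)
```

View pics/c0.png

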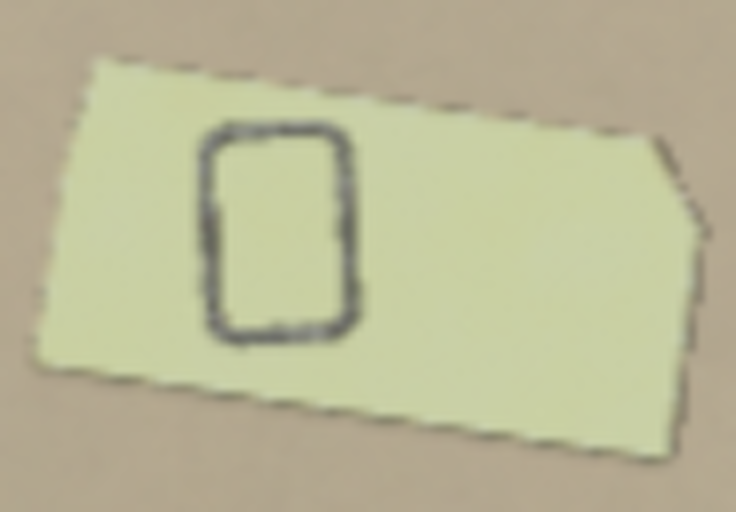

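The crop shows the block's corners at (97,60), (37,362), (668,460) and (655,137). The frame's outer corners are at about (202,128), (350,123), (362,335) and (211,344).

```bash
cat >> h.py <<'E'
def crop(f,x0,y0,k,pts,z): return px2w(f,[((x+.5)/k-.5+x0,(y+.5)/k-.5+y0) for x,y in pts],z)
E
python3 - <<'E'
from h import *
np.set_printoptions(precision=1,suppress=True)
b=crop('t0',183,165,8,[(97,60),(37,362),(668,460),(655,137)],27)[:,:2]
f=crop('t0',183,165,8,[(202,127),(350,122),(362,335),(211,344)],36)[:,:2]
print(b,f)
for n,(p,q) in dict(far=(b[3],b[0]),near=(b[2],b[1]),bl=(b[1],b[0]),fl=(f[3],f[0]),fr=(f[2],f[1]),ff=(f[1],f[0]),fn=(f[2],f[3])).items():
    d=q-p; print(n,np.linalg.norm(d),'%.3f'%np.arctan2(d[1],d[0]))
print(f.mean(0))
s=read_state(); print(R.from_quat(s['ee_rot']).as_matrix())
E
```

```text
[[637.  244.9]
 [512.1 265.2]
 [476.8   7.7]
 [609.3  15. ]] [[608.7 200.1]
 [611.8 139.8]
 [524.7 132.8]
 [519.9 193.8]]
far 231.6017830463456 1.451
near 259.8951111107995 1.435
bl 126.58089539726409 -0.161
fl 88.93739013144966 0.070
fr 87.41107307022978 0.080
ff 60.3657656137783 1.624
fn 61.22205651827964 1.649
[566.3 166.6]
[[ 1.  -0.2 -0. ]
 [-0.2 -1.  -0. ]
 [ 0.   0.  -1. ]]
```

>>> {"fn": "carry_out", "kwargs": {"motion": [[0, 0, -0.02, 45, 35, 2, -0.4], [0, 0, -0.04, 90, 70, 4, -0.4], [0, 0, -0.06, 135, 105, 6, -0.4], [0, 0, -0.08, 180, 140, 8, -0.4], [0, 0, -0.094, 225, 175, 10, -0.4]]}}

```text
clock: 0.72
position: [319.2, 387.7, 235.0]
ee_rot: [0.998, -0.063, -0.0, 0.0]
contact_force: [0.1, -0.3, -0.5]
gripper_width: 25.7
grasp_force: 0.0
```

>>> {"fn": "carry_out", "kwargs": {"motion": [[0, 0, 0, 40, 39, 10, -0.4], [0, 0, 0, 80, 78, 20, -0.4], [0, 0, 0, 120, 117, 30, -0.4], [0, 0, 0, 160, 156, 40, -0.4], [0, 0, 0, 197, 194, 50, -0.4]]}}

```text
clock: 1.35
position: [489.9, 170.3, 184.8]
ee_rot: [0.998, -0.064, -0.0, 0.0]
contact_force: [0.7, 0.9, -0.3]
gripper_width: 25.6
grasp_force: 0.0
```

>>> {"fn": "carry_out", "kwargs": {"motion": [[0, 0, 0, 0, 0, 0, -0.4], [0, 0, 0, 0, 0, 0, -0.4]]}}

```text
clock: 1.6
position: [489.0, 171.7, 185.0]
ee_rot: [0.998, -0.064, -0.0, 0.0]
contact_force: [0.4, 0.7, 0.8]
gripper_width: 25.6
grasp_force: 0.0
```

```bash
python3 - <<'E'
from h import *
d=snap('wrist','w0'); cv2.imwrite('pics/w0b.png',cv2.resize(d['color'],(800,600),interpolation=cv2.INTER_CUBIC))
s=read_state(); print(s['position'],s['ee_rot'],d['position'])
E
```

```text
[488.84007587 172.32414746 185.30700138] [ 9.97975066e-01 -6.36063051e-02 -7.03393202e-05 -1.60437497e-05] [565.12395336 162.35238899 313.30050302]
```

View pics/w0b.png

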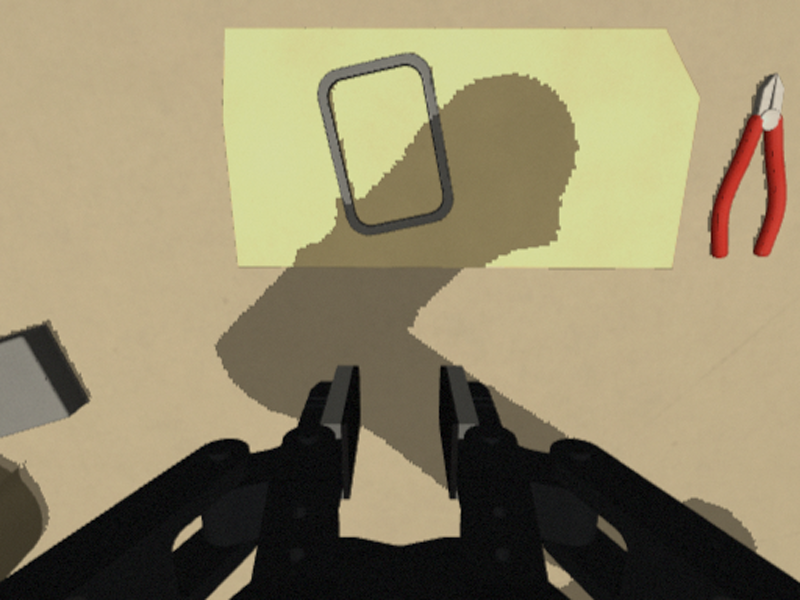

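The wrist view shows the far edge from (225,28) to (668,29), and the near edge from (238,267) to (672,268). The frame's far end runs from (338,68) to (412,53), its near end from (372,235) to (438,220), and its sides from (319,95) to (346,215) and from (432,75) to (453,200).

```bash
cat >> h.py <<'E'
def w8(f,pts,z): return px2w(f,[((x+.5)*.64-.5,(y+.5)*.64-.5) for x,y in pts],z)[:,:2]
E
python3 - <<'E'
from h import *
np.set_printoptions(precision=1,suppress=True)
b=w8('w0',[(225,28),(668,29),(238,267),(672,268)],27)
f=w8('w0',[(338,68),(412,53),(372,235),(438,220),(319,95),(346,215),(432,75),(453,200)],36)
a=lambda p,q:np.arctan2(*(q-p)[::-1])
th=a(b[1],b[0])-np.pi/2; th2=a(b[3],b[2])-np.pi/2
n=np.array([np.cos(th),np.sin(th)]);t=np.array([-n[1],n[0]])
print('yaw',th,th2,'edge n',b@n,'b t',b@t)
print('frame yaws',a(f[1],f[0])-np.pi/2,a(f[3],f[2])-np.pi/2,a(f[5],f[4]),a(f[7],f[6]))
print('n',f@n);print('t',f@t)
s=read_state();p=s['position'][:2];print('tcp n,t',p@n,p@t)
E
```

```text
yaw -0.13098304020348817 -0.13111358327123668 edge n [598.  598.  469.8 469.7] b t [326.1  94.6 331.5  71. ]
frame yaws 0.0529159080962307 0.09527504207099158 0.06275987133767595 0.07147978716785611
n [577.7 584.8 490.8 499.4 564.8 502.1 574.5 510.6]
t [266.7 228.5 250.3 212.9 277.1 264.8 218.  204.8]
tcp n,t 462.14560711419375 234.69484314572225
```

>>> {"fn": "carry_out", "kwargs": {"motion": [[0, 0, 0.004, 9, -8, 40, -0.4], [0, 0, 0.004, 9, -8, 80, -0.4], [0, 0, 0.004, 9, -8, 115, -0.4], [0, 0, 0.004, 9, -8, 132, -0.4], [0, 0, 0.004, 9, -8, 132, -0.4]]}}

```text
clock: 2.28
position: [497.9, 179.5, 52.4]
ee_rot: [0.998, -0.065, -0.001, 0.001]
contact_force: [-0.0, 0.1, 0.8]
gripper_width: 25.6
grasp_force: 0.0
```

```bash
python3 - <<'E'
from h import *
d=snap('side','s1'); c=d['color']
p=np.load('pics/s1.npz'); w=np.array([510,200,40.])-p['position']; q=p['mtx']@(R.from_quat(p['orientation']).as_matrix().T@w); u,v=(q[:2]/q[2]).astype(int); print(u,v)
y0=max(0,v-50);x0=max(0,u-70);print(x0,y0)
cv2.imwrite('pics/s1b.png',cv2.resize(c[y0:y0+96,x0:x0+130],None,fx=6,fy=6,interpolation=cv2.INTER_CUBIC))
s=read_state(); print(s['position'],s['ee_rot'],s['contact_force'])
E
```

```text
232 162
162 112
[498.76309153 179.82869253  53.50461372] [ 9.97903863e-01 -6.47136753e-02 -1.75525821e-05  1.40043811e-04] [-1.19627953  0.51515771  0.21955792]
```

View pics/s1b.png

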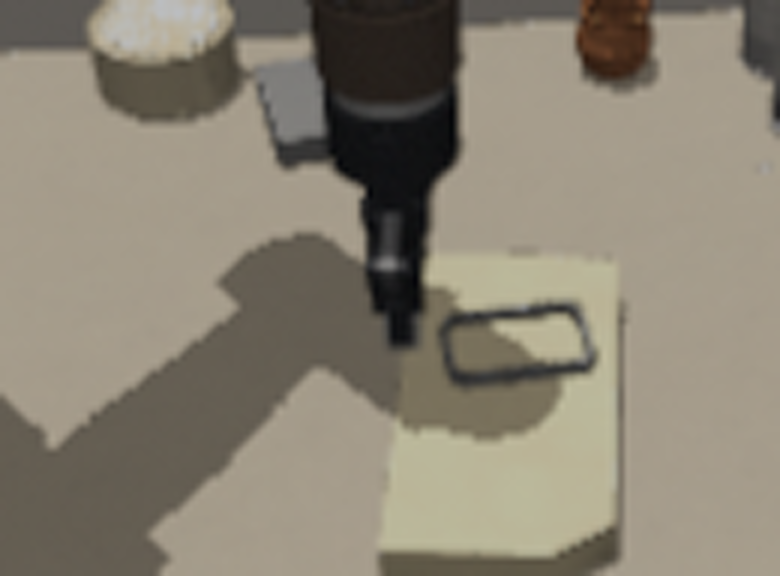

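The side view shows the fingertips at (400,345), just behind the frame's near end at (445,345) and above the block's near edge. Next I'll feel gently for the block top.

>>> {"fn": "carry_out", "kwargs": {"motion": [[0, 0, 0, 0, 0, 3, -0.4], [0, 0, 0, 0, 0, 6, -0.4], [0, 0, 0, 0, 0, 8, -0.4], [0, 0, 0, 0, 0, 9, -0.4], [0, 0, 0, 0, 0, 9, -0.4]]}}

```text
clock: 2.95
position: [499.1, 178.6, 44.3]
ee_rot: [0.998, -0.066, -0.0, 0.0]
contact_force: [-0.3, 0.1, 0.7]
gripper_width: 25.5
grasp_force: 0.0
```

>>> {"fn": "carry_out", "kwargs": {"motion": [[0, 0, 0, 0, 0, 1, -0.4], [0, 0, 0, 0, 0, 2, -0.4], [0, 0, 0, 0, 0, 2, -0.4]]}}

```text
clock: 3.32
position: [499.0, 178.7, 42.2]
ee_rot: [0.998, -0.066, -0.0, 0.0]
contact_force: [0.7, 0.3, 0.7]
gripper_width: 25.4
grasp_force: 0.0
```

>>> {"fn": "carry_out", "kwargs": {"motion": [[0, 0, 0, 0, 0, 1, -0.4], [0, 0, 0, 0, 0, 1, -0.4]]}}

```text
clock: 3.58
position: [499.0, 178.7, 41.2]
ee_rot: [0.998, -0.066, -0.0, 0.0]
contact_force: [-0.4, -0.7, -0.3]
gripper_width: 25.5
grasp_force: 0.0
```

>>> {"fn": "carry_out", "kwargs": {"motion": [[0, 0, 0, 0, 0, 1, -0.4], [0, 0, 0, 0, 0, 1, -0.4]]}}

```text
clock: 3.82
position: [499.1, 178.8, 40.9]
ee_rot: [0.998, -0.066, 0.0, 0.0]
contact_force: [-1.6, -1.1, 4.3]
gripper_width: 25.2
grasp_force: 2.4
```

>>> {"fn": "carry_out", "kwargs": {"motion": [[0, 0, 0, 0, 0, 1, -0.4], [0, 0, 0, 0, 0, 1, -0.4]]}}

```text
clock: 4.08
position: [499.2, 178.8, 40.9]
ee_rot: [0.998, -0.066, 0.0, 0.0]
contact_force: [-3.4, -0.5, 11.6]
gripper_width: 25.7
grasp_force: 5.9
```

>>> {"fn": "carry_out", "kwargs": {"motion": [[0, 0, 0, 0, 0, -5, -0.4], [0, 0, 0, 4, 0, -5, -0.4], [0, 0, 0, 8, 0, -5, -0.4], [0, 0, 0, 12, 0, -5, -0.4], [0, 0, 0, 16, 0, -5, -0.4]]}}

```text
clock: 4.7
position: [515.1, 176.5, 44.0]
ee_rot: [0.998, -0.066, -0.0, 0.0]
contact_force: [-1.0, 0.8, -0.1]
gripper_width: 25.7
grasp_force: 0.3
```

>>> {"fn": "carry_out", "kwargs": {"motion": [[0, 0, 0, 4, 0, 0, -0.4], [0, 0, 0, 8, 0, 0, -0.4], [0, 0, 0, 12, 0, 0, -0.4], [0, 0, 0, 16, 0, 0, -0.4], [0, 0, 0, 20, 0, 0, -0.4]]}}

```text
clock: 5.32
position: [535.0, 174.0, 44.3]
ee_rot: [0.998, -0.066, 0.0, -0.0]
contact_force: [-0.2, 1.1, -0.6]
gripper_width: 25.4
grasp_force: 0.1
```

```bash
python3 - <<'E'
from h import *
d=snap('wrist','w1'); cv2.imwrite('pics/w1b.png',cv2.resize(d['color'],(800,600),interpolation=cv2.INTER_CUBIC))
s=read_state(); print(s['position'],s['ee_rot'],d['position'])
E
```

```text
[535.57769662 174.03215017  44.36637977] [ 9.97828405e-01 -6.58663018e-02  3.07717442e-04 -1.03569305e-04] [611.03814883 164.30977821 172.63221916]
```

View pics/w1b.png

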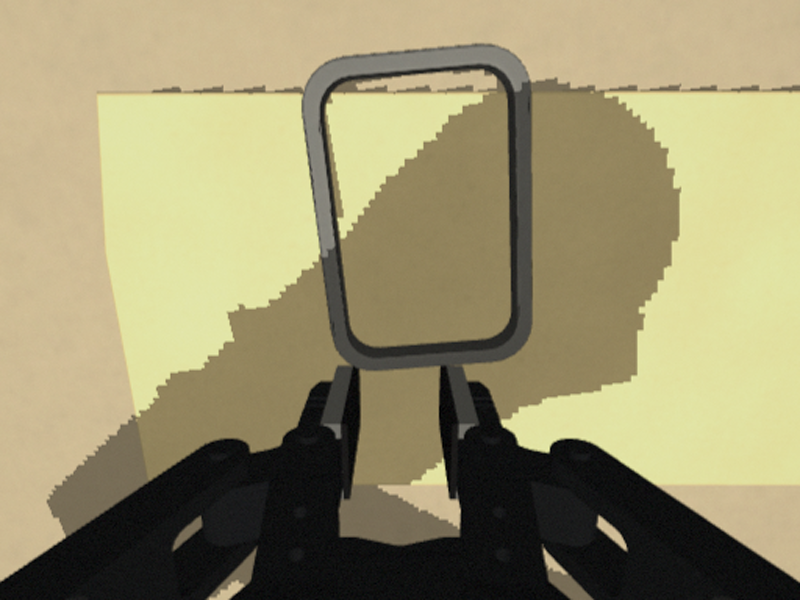

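The frame now overhangs, with its far end running from (340,53) to (490,44) and the block edge at row 93. The near end runs from (375,369) to (505,360), so it's still slightly turned.

```bash
cat > m.py <<'E'
from h import *
np.set_printoptions(precision=1,suppress=True)
a=lambda p,q:np.arctan2(*(q-p)[::-1])
def rep(name,edge,fr):
    b=w8(name,edge,27); f=w8(name,fr,36)
    th=a(b[1],b[0])-np.pi/2; n=np.array([np.cos(th),np.sin(th)]);t=np.array([-n[1],n[0]])
    print('yaw %.3f'%th,'edge',b@n,'far',f[:2]@n,'near',f[2:4]@n,'rel yaws',np.array([a(f[1],f[0])-np.pi/2,a(f[3],f[2])-np.pi/2,a(f[5],f[4]),a(f[7],f[6])]).round(3)-th.round(3),'t',f@t)
    p=read_state()['position'][:2];print('tcp n,t',p@n,p@t)
E
python3 - <<'E'
from m import *
rep('w1',[(100,94),(780,93)],[(345,53),(485,44),(375,369),(495,361),(304,110),(332,330),(530,110),(530,320)])
E
```

```text
yaw -0.131 edge [598.4 598.4] far [607. 609.] near [519.5 522.1] rel yaws [0.1 0.1 0.1 0.1] t [256.4 221.1 250.2 213.7 267.6 262.8 208.6 204.1]
tcp n,t 508.29955113062584 242.40920925582466
```

>>> {"fn": "carry_out", "kwargs": {"motion": [[0, 0, 0, 3, 0, 0, -0.4], [0, 0, 0, 6, 0, 0, -0.4], [0, 0, 0, 9, 0, 0, -0.4], [0, 0, 0, 12, 0, 0, -0.4], [0, 0, 0, 14, 0, 0, -0.4]]}}

```text
clock: 6.0
position: [548.8, 172.1, 44.3]
ee_rot: [0.998, -0.066, -0.0, 0.0]
contact_force: [-0.8, -1.0, 0.8]
gripper_width: 25.6
grasp_force: 0.3
```

>>> {"fn": "carry_out", "kwargs": {"motion": [[0, 0, 0, 0, 0, 0, -0.4]]}}

```text
clock: 6.12
position: [548.9, 172.2, 44.3]
ee_rot: [0.998, -0.066, 0.0, -0.0]
contact_force: [0.2, 0.2, 0.3]
gripper_width: 25.8
grasp_force: 0.0
```

```bash
python3 - <<'E'
from h import *
d=snap('wrist','w2'); cv2.imwrite('pics/w2b.png',cv2.resize(d['color'],(800,600),interpolation=cv2.INTER_CUBIC))
s=read_state(); print(s['position'],s['ee_rot'],d['position'])
E
```

```text
[548.823793   172.17560116  44.33584244] [ 9.97829117e-01 -6.58560662e-02  1.62920043e-04 -7.38002775e-05] [624.86024399 162.49310342 172.66489045]
```

View pics/w2b.png

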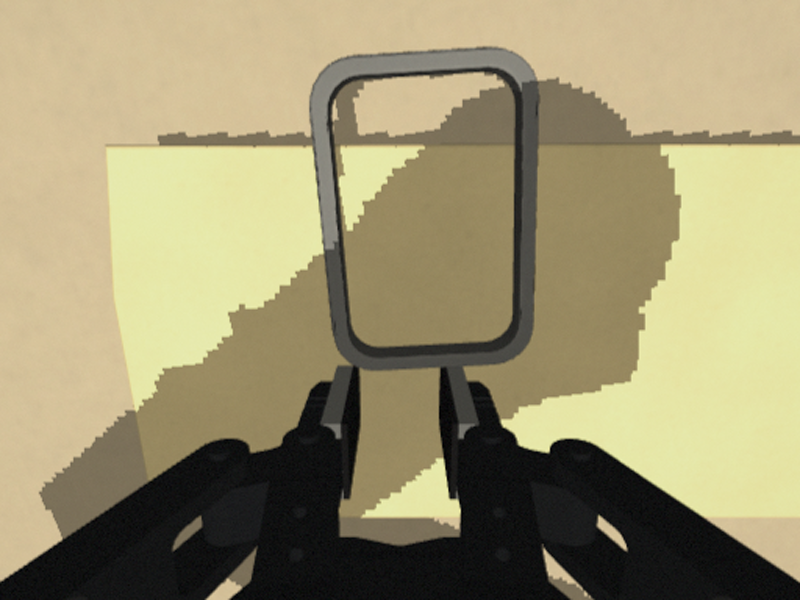

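The frame's far end now runs from (345,57) to (490,47), the block edge is at row 145, and the near end runs from (375,369) to (500,361).

```bash
python3 - <<'E'
from m import *
rep('w2',[(110,145),(780,145)],[(350,57),(490,47),(375,369),(495,362),(312,110),(336,330),(538,110),(533,320)])
c=cv2.imread('pics/w2.png')
cv2.imwrite('pics/w2c.png',cv2.resize(c[20:250,190:355],None,fx=2.6*1,fy=2.6,interpolation=cv2.INTER_CUBIC))
E
```

```text
yaw -0.132 edge [598.5 598.5] far [619.7 622. ] near [533.1 535.5] rel yaws [0.1 0.1 0.1 0.1] t [256.  220.7 251.  214.4 266.3 262.4 207.4 204. ]
tcp n,t 521.3447849665525 243.00536738802913
```

View pics/w2c.png

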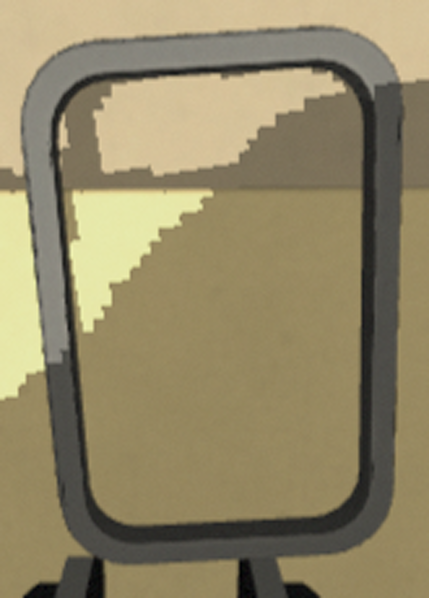

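Both pads are touching, but the left one sits on the rounded corner, so the frame settles about 0.065 rad off square. I'll back off, go over the frame and nudge its left side near the far end. After that I'll finish with a centred push.

>>> {"fn": "carry_out", "kwargs": {"motion": [[0, 0, 0, -8, 0, 0, -0.4], [0, 0, 0, -8, 0, -40, -0.4], [0, 0, 0, -8, -40, -55, -0.4], [0, 0, 0, 30, -64, -55, -0.4], [0, 0, 0, 84, -64, -55, -0.4]]}}

```text
clock: 6.8
position: [640.4, 227.2, 100.3]
ee_rot: [0.998, -0.064, 0.001, -0.001]
contact_force: [0.4, 0.6, -0.4]
gripper_width: 25.4
grasp_force: 0.0
```

>>> {"fn": "carry_out", "kwargs": {"motion": [[0, 0, 0, 0, 0, 30, -0.4], [0, 0, 0, 0, 0, 50, -0.4], [0, 0, 0, 0, 0, 55, -0.4], [0, 0, 0, 0, 4, 55, -0.4], [0, 0, 0, 0, 4, 55, -0.4]]}}

```text
clock: 7.42
position: [640.2, 220.7, 45.7]
ee_rot: [0.998, -0.066, 0.001, -0.0]
contact_force: [0.2, 0.0, 0.9]
gripper_width: 25.2
grasp_force: 0.0
```

```bash
python3 - <<'E'
from h import *
d=snap('wrist','w3'); 
snap('top','t3'); e=snap('side','s3')['color']
c=cv2.resize(d['color'],(533,400)); cv2.imwrite('pics/w3b.png',np.hstack([c[:, :],cv2.resize(e[115:195,165:218],(265,400),interpolation=cv2.INTER_CUBIC)]))
s=read_state(); print(s['position'],s['ee_rot'],d['position'],s['contact_force'])
p=s['position'];n=np.array([np.cos(.131),-np.sin(.131)]);print(p[:2]@n,p[:2]@[-n[1],n[0]])
E
```

```text
[640.17188195 220.82628371  45.40904017] [ 9.97832356e-01 -6.58010161e-02  7.58947597e-04 -4.89161182e-04] [715.98179494 210.94269385 174.10252986] [ 0.4073695  -0.34482063  0.10273443]
605.8411635298168 302.55705343942475
```

View pics/w3b.png

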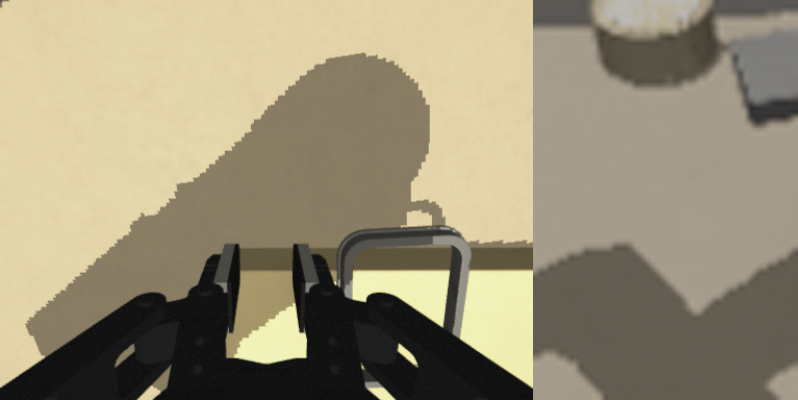

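The right finger's pad, about x=316, is to the left of the frame's left side at about x=341, with a clear gap. I'll write a saturation-based line fit for the frame's far end so I can track the angle numerically, and test it on w2.

```bash
cat > ang.py <<'E'
from h import *
Y=-.1313; n=np.array([np.cos(Y),np.sin(Y)]); t=np.array([-n[1],n[0]])
def far(f,t0,t1,lo=585,hi=650):
    "fit far-end outer top line of the frame in block coords (n along push, t left)"
    d=np.load(f'pics/{f}.npz'); im=cv2.imread(f'pics/{f}.png'); M=R.from_quat(d['orientation']).as_matrix().T
    ns=np.arange(hi,lo,-.25); out=[]
    for tt in np.arange(t0,t1,1.):
        w=np.c_[ns[:,None]*n+tt*t,np.full(len(ns),36.)]-d['position']; q=w@M.T@d['mtx'].T; uv=(q[:,:2]/q[:,2:]).astype(np.float32)
        s=cv2.remap(im,uv[None,:,0],uv[None,:,1],cv2.INTER_LINEAR)[0].astype(float)
        sat=(s.max(1)-s.min(1))/np.maximum(s.max(1),1)
        i=np.where((sat[:-4]<.15)&(sat[4:]<.15)&(s[:-4].max(1)>0))[0]
        if len(i): out.append((tt,ns[i[0]]))
    o=np.array(out); 
    for _ in range(3):
        k=np.polyfit(o[:,0],o[:,1],1); r=abs(o[:,1]-np.polyval(k,o[:,0])); o=o[r<max(1,2*np.median(r))]
    print(f,'pts',len(o),'rel yaw %.3f'%-k[0],'n at mid %.1f'%np.polyval(k,(t0+t1)/2),'rms %.2f'%r.std())
E
python3 -c "
from ang import *
far('w1',218,255);far('w2',218,255);far('w3',218,255)"
```

```text
w1 pts 37 rel yaw 0.071 n at mid 607.5 rms 0.11
w2 pts 37 rel yaw 0.050 n at mid 621.1 rms 0.07
w3 pts 35 rel yaw 0.047 n at mid 626.1 rms 0.11
```

>>> {"fn": "carry_out", "kwargs": {"motion": [[0, 0, 0, 0, 3, 1, -0.4], [0, 0, 0, 0, 6, 1, -0.4], [0, 0, 0, 0, 8, 1, -0.4], [0, 0, 0, 0, 10, 1, -0.4], [0, 0, 0, 0, 10, 1, -0.4]]}}

```text
clock: 8.2
position: [638.5, 210.5, 43.3]
ee_rot: [0.998, -0.066, -0.0, 0.0]
contact_force: [-0.5, 0.4, -0.7]
gripper_width: 25.4
grasp_force: 0.0
```

```bash
python3 -c "
from ang import *
snap('wrist','w4');far('w4',218,255)"
```

```text
w4 pts 36 rel yaw 0.045 n at mid 626.1 rms 0.14
```

>>> {"fn": "carry_out", "kwargs": {"motion": [[0, 0, 0, 0, 1, -0.5, -0.4], [0, 0, 0, 0, 2, -0.5, -0.4], [0, 0, 0, 0, 3, -0.5, -0.4], [0, 0, 0, 0, 3, -0.5, -0.4]]}}

```text
clock: 8.75
position: [638.1, 207.6, 43.8]
ee_rot: [0.998, -0.066, -0.0, 0.0]
contact_force: [0.7, -0.5, -0.9]
gripper_width: 25.8
grasp_force: 0.0
```

```bash
python3 -c "
from ang import *
snap('wrist','w5');far('w5',218,255)"
```

```text
w5 pts 36 rel yaw 0.045 n at mid 626.1 rms 0.15
```

>>> {"fn": "carry_out", "kwargs": {"motion": [[0, 0, 0, 0, 1, 0, -0.4], [0, 0, 0, 0, 2, 0, -0.4], [0, 0, 0, 0, 2, 0, -0.4]]}}

```text
clock: 9.18
position: [637.8, 205.6, 43.8]
ee_rot: [0.998, -0.066, -0.0, 0.0]
contact_force: [0.6, 0.7, -0.8]
gripper_width: 26.1
grasp_force: 0.0
```

```bash
python3 -c "
from ang import *
snap('wrist','w6');far('w6',218,255)"
```

```text
w6 pts 36 rel yaw 0.048 n at mid 626.1 rms 0.16
```

>>> {"fn": "carry_out", "kwargs": {"motion": [[0, 0, 0, 0, 1, 0, -0.4], [0, 0, 0, 0, 2, 0, -0.4], [0, 0, 0, 0, 3, 0, -0.4], [0, 0, 0, 0, 3, 0, -0.4]]}}

```text
clock: 9.72
position: [637.4, 202.7, 43.8]
ee_rot: [0.998, -0.066, -0.0, 0.0]
contact_force: [-0.0, 0.3, -0.1]
gripper_width: 26.0
grasp_force: 0.0
```

```bash
python3 -c "
from ang import *
snap('wrist','w7');far('w7',218,255)"
```

```text
w7 pts 37 rel yaw 0.040 n at mid 625.8 rms 0.14
```

>>> {"fn": "carry_out", "kwargs": {"motion": [[0, 0, 0, 0, 1, 0, -0.4], [0, 0, 0, 0, 2, 0, -0.4], [0, 0, 0, 0, 2, 0, -0.4]]}}

```text
clock: 10.15
position: [637.2, 200.7, 43.8]
ee_rot: [0.998, -0.066, -0.0, 0.0]
contact_force: [0.3, -0.6, 0.3]
gripper_width: 25.3
grasp_force: 0.0
```

```bash
python3 -c "
from ang import *
snap('wrist','w8');far('w8',218,255)"
```

```text
w8 pts 37 rel yaw 0.020 n at mid 625.2 rms 0.05
```

>>> {"fn": "carry_out", "kwargs": {"motion": [[0, 0, 0, 0, 1, 0, -0.4], [0, 0, 0, 0, 2, 0, -0.4], [0, 0, 0, 0, 2, 0, -0.4], [0, 0, 0, 0, -8, 0, -0.4], [0, 0, 0, 0, -10, -20, -0.4]]}}

```text
clock: 10.82
position: [637.4, 211.0, 62.2]
ee_rot: [0.998, -0.066, -0.002, 0.001]
contact_force: [0.3, 1.1, 0.3]
gripper_width: 25.6
grasp_force: 0.0
```

```bash
python3 -c "
from ang import *
snap('wrist','w9');far('w9',216,250)
p=read_state()['position'];print(p,p[:2]@n,p[:2]@t)"
```

```text
w9 pts 34 rel yaw -0.007 n at mid 624.1 rms 0.06
[639.84587746 212.20534128  66.50337225] 606.5558509224286 294.1493727285648
```

>>> {"fn": "carry_out", "kwargs": {"motion": [[0, 0, 0, 0, 0, -36, -0.4], [0, 0, 0, -54, 4, -36, -0.4], [0, 0, 0, -96, 40, -36, -0.4], [0, 0, 0, -96, 59, -36, -0.4], [0, 0, 0, -96, 59, 0, -0.4]]}}

```text
clock: 11.5
position: [538.0, 165.5, 66.6]
ee_rot: [0.998, -0.066, 0.004, -0.002]
contact_force: [0.7, 1.1, -0.4]
gripper_width: 25.4
grasp_force: 0.0
```

>>> {"fn": "carry_out", "kwargs": {"motion": [[0, 0, 0, 0, 0, 15, -0.4], [0, 0, 0, 0, 0, 20, -0.4], [0, 0, 0, 0, 0, 20, -0.4]]}}

```text
clock: 11.88
position: [536.1, 165.1, 43.8]
ee_rot: [0.998, -0.066, 0.0, 0.0]
contact_force: [0.2, 0.8, 0.3]
gripper_width: 25.5
grasp_force: 0.0
```

```bash
python3 - <<'E'
from ang import *
d=snap('wrist','w10');far('w10',216,250)
p=read_state()['position'];print(p,p[:2]@n,p[:2]@t)
cv2.imwrite('pics/w10b.png',cv2.resize(d['color'],(800,600),interpolation=cv2.INTER_CUBIC))
E
```

```text
w10 pts 34 rel yaw 0.000 n at mid 619.2 rms 0.00
[536.3140246  165.25820752  44.23443579] 510.06160778942495 234.05162763643972
```

View pics/w10b.png

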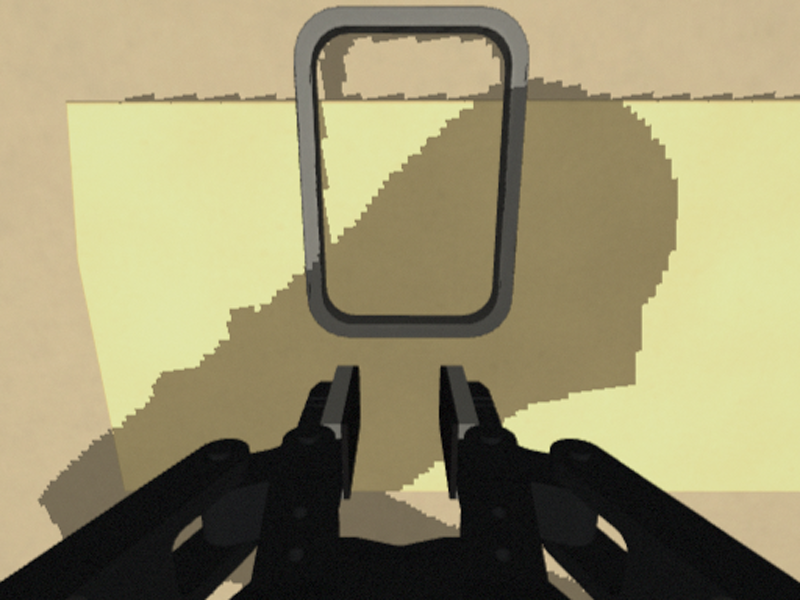

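Here the frame is square to the edge: the far end is at row 7, the block edge at row 101, the near end at row 338 and the block's near edge at row 491. The fingers are centred behind it.

```bash
python3 - <<'E'
from ang import *
print(w8('w10',[(410,7),(410,338)],36)@n, w8('w10',[(300,101),(500,101),(300,491),(600,491)],27)@n, w8('w10',[(295,60),(528,60)],36)@t)
d=np.load('pics/w10.npz');print(d['position'][:2]@n,d['position'][2],R.from_quat(d['orientation']).as_matrix()[:,2])
E
```

```text
[619.34004497 532.03673977] [598.6177041  598.58925448 470.39771082 470.41709593] [260.80558714 201.89914361]
586.5184048137794 172.14232883555576 [-0.29345779  0.03965059 -0.95514939]
```

>>> {"fn": "carry_out", "kwargs": {"motion": [[0, 0, 0, 4, 0, 0, -0.4], [0, 0, 0, 8, 0, 0, -0.4], [0, 0, 0, 11, 0, 0, -0.4], [0, 0, 0, 14, 0, 0, -0.4], [0, 0, 0, 14, 0, 0, -0.4]]}}

```text
clock: 12.55
position: [549.7, 162.9, 43.8]
ee_rot: [0.998, -0.066, 0.0, -0.0]
contact_force: [-0.7, -0.0, -0.2]
gripper_width: 25.7
grasp_force: 0.0
```

```bash
sed -i "s/    ns=np.arange/    P=d['position']+[0,0,3.5]; ns=np.arange/; s/-d\['position'\]; q/-P; q/" ang.py; python3 -c "
from ang import *
far('w10',216,250)
snap('wrist','w11');far('w11',216,250)
p=read_state()['position'];print(p,p[:2]@n,p[:2]@t)"
```

```text
w10 pts 34 rel yaw -0.001 n at mid 620.0 rms 0.06
w11 pts 34 rel yaw 0.004 n at mid 624.0 rms 0.05
[549.59355282 162.96757391  43.77620167] 523.5267296566271 233.51930708798415
```

>>> {"fn": "carry_out", "kwargs": {"motion": [[0, 0, 0, 2, 0, 0, -0.4], [0, 0, 0, 4, 0, 0, -0.4], [0, 0, 0, 4.8, 0, 0, -0.4], [0, 0, 0, 4.8, 0, 0, -0.4]]}}

```text
clock: 13.1
position: [554.3, 162.3, 43.8]
ee_rot: [0.998, -0.066, 0.0, -0.0]
contact_force: [-1.7, 0.6, -0.2]
gripper_width: 25.6
grasp_force: 0.0
```

>>> {"fn": "carry_out", "kwargs": {"motion": [[0, 0, 0, -6, 0, 0, -0.4], [0, 0, 0, -12, 0, 0, -0.4], [0, 0, 0, -15, 0, -50, -0.4], [0, 0, 0, -15, 0, -100, -0.4], [0, 0, 0, -15, 0, -130, -0.4]]}}

```text
clock: 13.72
position: [539.6, 164.8, 176.7]
ee_rot: [0.998, -0.066, 0.002, -0.001]
contact_force: [0.5, -0.4, -0.4]
gripper_width: 25.7
grasp_force: 0.0
```

>>> {"fn": "carry_out", "kwargs": {"motion": [[0, 0, 0, 0, 0, 0, -0.4], [0, 0, 0, 0, 0, 0, -0.4]]}}

```text
clock: 13.98
position: [538.4, 164.1, 173.0]
ee_rot: [0.998, -0.066, -0.001, 0.0]
contact_force: [0.9, -1.1, 0.8]
gripper_width: 25.6
grasp_force: 0.0
```

```bash
python3 - <<'E'
from ang import *
d=snap('wrist','w12');far('w12',216,250)
cv2.imwrite('pics/w12b.png',cv2.resize(d['color'],(800,600),interpolation=cv2.INTER_CUBIC))
E
```

```text
w12 pts 34 rel yaw 0.009 n at mid 628.3 rms 0.09
```

View pics/w12b.png

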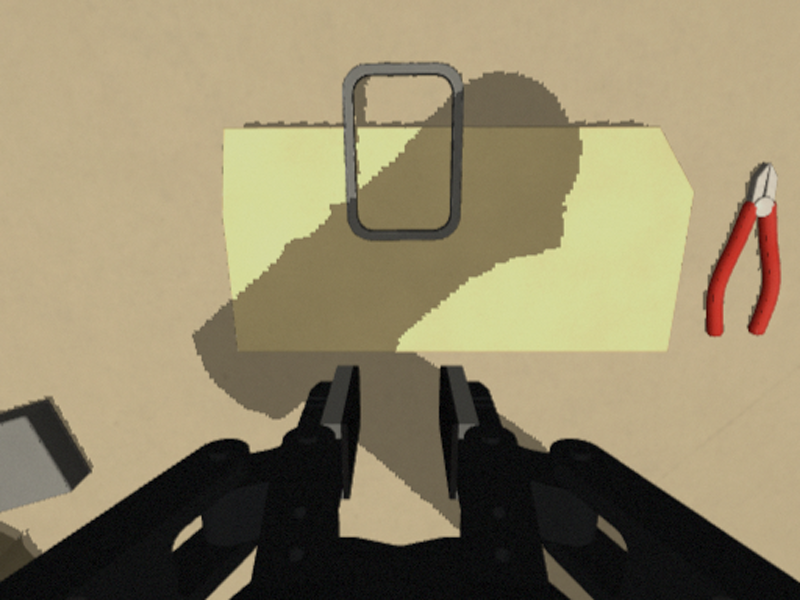

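The frame lies flat and square, with its far end at row 63, the block edge at row 128, its near end at row 240 and the block's near edge at row 351. The bystanders in view are where they were. I'll check the overhang once more.

```bash
python3 - <<'E'
from ang import *
d=dict(np.load('pics/w12.npz')); 
for dz in(0,3.5):
    e=dict(d);e['position']=d['position']+[0,0,dz];np.savez('pics/q.npz',**e)
    f=w8('q',[(400,63.5),(400,240.5)],36)@n; b=w8('q',[(400,128),(400,351)],27)@n
    print(f,b,f[0]-b[0],f[0]-f[1],b[0]-b[1],'via near',90-(131-(f[1]-b[1])))
E
```

```text
[627.85740603 539.66140278] [598.0924436  470.26846402] 29.764962431945378 88.19600325136219 127.82397958491134 via near 28.392938765494534
[628.36946043 539.0094711 ] [598.20775506 468.75216253] 30.16170536964114 89.35998932941925 129.4555925283227 via near 29.2573085685446
```

The overhang comes out at about 30 mm and the frame is square to within 0.01 rad, so I'm handing the job in.

```bash
python3 -c "
from bench import *
print(job_done())"
```

```text
the job is handed in; nothing more can be done
None
```

The job is handed in: the frame was only slid and now lies flat with its far end about 30 mm past the block's far edge (two estimates: 29.3 and 30.2 mm), square to within about 0.01 rad, with the arm clear of it.

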